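# Find and mark where the revolving offering stand rubs

### The arm

A 6-joint arm with a two-finger parallel gripper is mounted at the origin on the work surface. World frame = base frame: x ahead of the robot, y to its left, z up, the work surface at z = 0. Lengths are in m, angles in degrees, forces in N, time in s.
With the tool pointing down it reaches from about 0.35 to 0.875 m from the base axis. Payload 4.2 kg.
Tool frame: the origin (TCP) lies between the finger pads; the fingertips stand 8 mm ahead of it and the grasp point (between the pads) lies 11 mm behind it; x points along the fingers, y is the direction in which the jaws open and shut, and the axes are right-handed (so a half turn about x gives the same grasp; the last joint's range is limited). The gripper opens to 87 mm and grips with 3 to 60 N. Pads are 19 mm wide; open, the fingers measure 117 mm over their backs; the gripper's body (75 mm by 190 mm) begins 51 mm behind the grasp point.
Start: joints at [90.218, 22.042, 0.453, 0, -68.411, -14.817], TCP at [0.158, 0.605, 0.231] pointing down, gripper open.
Joint ranges: [-179.83, 179.83], [-69.29, 118.12], [-61.27, 80.66], [-181.25, 117.63], [-171.15, -9.14], [-177.46, 177.46]. Speed limits (degrees/s): [159.86, 159.86, 180, 180, 180, 180].

### API

Orientations are given as a 3x3 rotation matrix whose columns are the frame's x, y, z axes.
In Python, from station import r gives the robot as it stands. The module is installed in compiled form; this text tells all that it offers.
- The arm moves only by the tool move_arm, never from a script. Its argument "increments" is one flat list of numbers, 7 for each row, row after row: the turn, a rotation vector about the tool's x, y, z in degrees, then the shift along the tool's x, y, z in m, then the finger opening in m, from 0 to 0.087. A call has 1 to 12 rows; each row is the pose to reach, as a shift and turn from the pose commanded when the call began, along the tool's axes at that moment; what a row does not reach only later rows make up. A row lasts 1/12 s, in which the tool goes at most 41.7 mm and 7.16 degrees, less where a joint would pass 70% of its speed; a pose out of reach is approached as far as the arm can. A call with a gripper value outside its range is refused whole. The fingers move at their own pace and stop on an object; the grip force is fixed at half the most. Time passes only in rows, so rows that repeat a pose let the fingers close. It gives the time, the measured TCP pose, the force and the opening at its end, in the units of the state.
- r.sense(): the state, without advancing time (a new reading comes with each control period).
- r.capture(name): name is "scene" or "top" or "wrist"; returns the picture (400x640x3 uint8, red, green, blue); there is no depth.
- r.calibration(name): a dict with "fx", "fy", "cx", "cy" (pixels), "rvec" (rotation vector, rad) and "tvec" (3), from world to camera coordinates, as OpenCV has them; the wrist camera has in their place "tool_from_camera" (4x4, takes a point from camera to tool coordinates, whose origin is the TCP and whose axes are the tool frame's). Camera axes: x right, y down, z forward; pixel columns grow to the right and rows downward; lengths in m; the calibration is good to about 2 mm. A picture is of the moment at which its call begins: read the wrist's pose just before it. calibration takes no time and is no camera call.
- r.finish_job(): hands the job in, once; it reports no verdict.
The state is a dict: "time_s": time; "joints": joint angles; "joint_velocities": joint speeds; "effort": joint torques, N m; "tcp_pos": TCP position; "ee_rot": TCP orientation; "wrist_force": force on the tool from outside, world axes, zero at the start; "moment": the same for the moment, N m; "gripper_width": opening from 0.0 (shut) to 1.0 (fully open).
Only numpy, scipy, OpenCV 4.12 (cv2) and the standard library are available. Lean on these libraries where they do the work, as an engineer would, in place of code of your own. Each camera call takes 0.05 s, during which the arm holds its last target.

### The job

The steel disc of the revolving offering stand rubs at one hidden place in its turn. Holding its black knob lightly, turn the disc gently, feel where it gets harder to turn, and leave it standing there on the tight spot; then stand the loose orange marigold blossom upright on the stand's wooden base right in front of the disc's pointer, to mark the place, without disturbing the other things on the table or moving the disc off the spot.

Things in the scene. Friction and masses are not known exactly. Their poses are not given: they have to be found in the camera images.
- stand: the stand's fixed round wooden base, 280 mm across, 20 mm thick; origin under its centre, on the disc's axis. The rubbing spot, inside it, is unseen: one stretch of about 0.4 rad in the whole turn, somewhere 0.7 to 4.7 rad anticlockwise (from above) of the disc's start. There, while it moves, the knob takes about 9 N to push round (up to 13 N at the stretch's edges), elsewhere about 0.3 N.
- wheel: the steel disc, 1.4 kg, 156 mm across, underside 26 mm and top 36 mm above the table; origin on the turning axis at the underside, z up, x axis towards the knob. Opposite the knob (-x) a 10 mm wide nib, the pointer, sticks out of the rim to 88 mm from the axis. It turns endlessly either way and stays where it is left.
- knob_grip (a point): the middle of the upright black round knob on the disc, 16 mm in diameter, 42 mm high, reaching from 42 to 84 mm above the table; 65 mm from the turning axis. The knob spins freely and floats 5 mm up or down on its own pin, so the hand need not turn with the disc; a light grip of 20 to 30 N is enough. Faster than about 40 mm/s, starting and stopping blur the feel.
- mark (a point): point on the top face of the wooden base (20 mm above the table) in front of the pointer, 110 mm from the turning axis and 22 mm beyond the pointer's tip; it goes round with the disc. The blossom's centre belongs over it. The disc's rim and pointer stand 36 mm above the table, so the fingers should close crosswise to the pointer here.
- blossom_center (a point): centre of the loose orange plastic marigold blossom with a flat foot, 34 mm across, 37 mm high, 40 g, standing on the table; this point is on its axis 18 mm above its foot
- dish: white ceramic dish, 130 mm across, 30 mm high, with three plastic marigold blossoms fixed in it; origin under its centre; to be left alone
- elephant_big: larger porcelain elephant, about 75 mm long, 70 mm high; origin under its centre; to be left alone
- elephant_small: smaller porcelain elephant, about 60 mm long, 55 mm high; origin under its centre; to be left alone
- lighter: white plastic lighter lying flat, 75 x 24 x 12 mm; origin under its centre; to be left alone
- teacup: small blue porcelain teacup, 64 mm across, 45 mm high; origin under its centre; to be left alone
There are look-alikes about, which are no part of the job. What is shaped like the part that bears blossom_center but blue is not meant.

How it is judged (in metres and radians):
On the way:
1. the disc has been brought to rest on its rubbing spot (contact force between wheel and stand above 8 N and angular speed of wheel below 0.08 rad/s), for 0.4 s.
At the end, for the whole second after the job is handed in: the disc stands still on its rubbing spot (the hidden shoe in the base presses on it with more than 8 N) and the blossom stands upright (within 0.15 rad) and at rest on the wooden base, its centre within 18 mm of the mark point in front of the pointer (all of step 1 and horizontal distance between blossom_center and mark below 0.018 m and height (world z) of blossom_center between 0.03 and 0.046 m and angle between blossom_center's own z axis and vertical below 0.15 rad); the robot touches nothing.
It fails at once if a bystander is moved by more than 25 mm (distance of any of dish, elephant_big, elephant_small, lighter, teacup from where it was at the start of the episode above 0.025 m).
It fails at once if the disc is spun faster than 2.5 rad/s (angular speed of wheel above 2.5 rad/s).
It fails at once if the fingers squeeze and push the knob and disc with more than 80 N in all (both fingers' grip counted) (contact force between the fingers and wheel above 80 N).
It fails at once if the fingers press on the wooden base with more than 20 N (contact force between the fingers and stand above 20 N).
It also fails if it takes over 72 s, if anything falls off the work surface, if the arm or the gripper's body presses on something with over 40 N, if the wrist force passes 120 N, or if a joint passes its speed limit or range.

## Working session

There is one attempt and no reset: what is moved stays moved. The work goes in short steps, Python scripts to look and compute and a tool call to move; the robot and the scene stay as the last step left them, time stands still between calls to the robot, and variables do not carry over. Pictures are saved under pics/ and viewed, and the job is handed in when it is done.

Besides the shell and the picture viewer there is one more tool, called after "Call:" by a JSON object that holds its "op" and its "data". move_arm: Moves the arm, as the interface text tells. Its arguments: {"type":"object","properties":{"increments":{"type":"array","items":{"type":"number"}}},"required":["increments"]}

```bash
mkdir -p pics; python3 - <<'E'
from station import r
import cv2
s=r.sense(); print(s)
for n in ("scene","top","wrist"):
    cv2.imwrite(f"pics/{n}0.png",cv2.cvtColor(r.capture(n),cv2.COLOR_RGB2BGR)); print(n,r.calibration(n))
E
```

```text
{'time_s': 0.0, 'joints': array([ 9.02160856e+01,  2.20909911e+01,  3.78190300e-01, -2.76627807e-02,
       -6.84109793e+01, -1.48175103e+01]), 'joint_velocities': array([-0.0121501 ,  0.04793997,  0.05432824,  0.05813758,  0.00176012,
       -0.00926004]), 'effort': array([ 9.72362541e-04, -3.90668178e+01,  1.87411058e+01,  4.22009602e+00,
        1.11493186e-02, -1.78031200e-04]), 'tcp_pos': array([0.15738826, 0.6042446 , 0.22944975]), 'ee_rot': array([[-4.40785609e-04, -2.52265311e-01, -9.67658007e-01],
       [-2.16200695e-03, -9.67655599e-01,  2.52265668e-01],
       [-9.99997566e-01,  2.20327841e-03, -1.18870693e-04]]), 'wrist_force': array([ 0.19470977, -0.50792737, -0.10610944]), 'moment': array([-0.02913235, -0.02444767, -0.02734848]), 'gripper_width': 0.9978471462271342}
scene {'fx': 418.2319419928446, 'fy': 418.2319419928446, 'cx': 317.4273893555454, 'cy': 203.7272506622304, 'rvec': array([ 1.99298053,  1.60738917, -0.56493606]), 'tvec': array([-0.08658543, -0.33555672,  1.38623576])}
top {'fx': 361.0718017588363, 'fy': 361.0718017588363, 'cx': 326.9996746920109, 'cy': 202.00188635121737, 'rvec': array([ 2.10212993, -2.1390419 ,  0.1934981 ]), 'tvec': array([0.00968643, 0.52159846, 0.97362155])}
wrist {'fx': 316.63066444474686, 'fy': 316.63066444474686, 'cx': 318.61997368982077, 'cy': 199.79514646829017, 'tool_from_camera': array([[ 1.25399536e-04, -2.78578669e-01,  9.60413405e-01,
        -1.55254146e-01],
       [ 9.99999954e-01,  2.99655580e-04, -4.36498259e-05,
        -1.28622159e-03],
       [-2.75633326e-04,  9.60413367e-01,  2.78578694e-01,
        -7.53317436e-02],
       [ 0.00000000e+00,  0.00000000e+00,  0.00000000e+00,
         1.00000000e+00]])}
```

View pics/scene0.png

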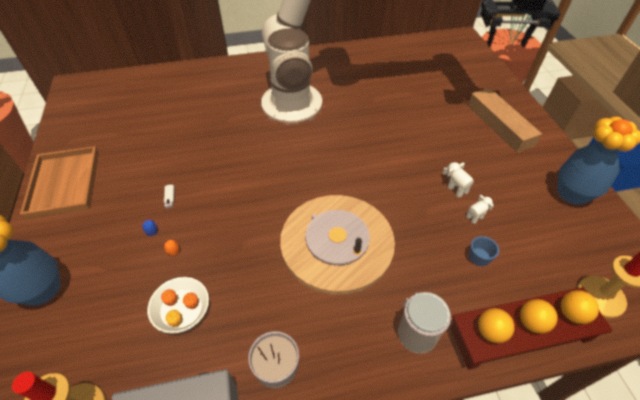

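View pics/top0.png

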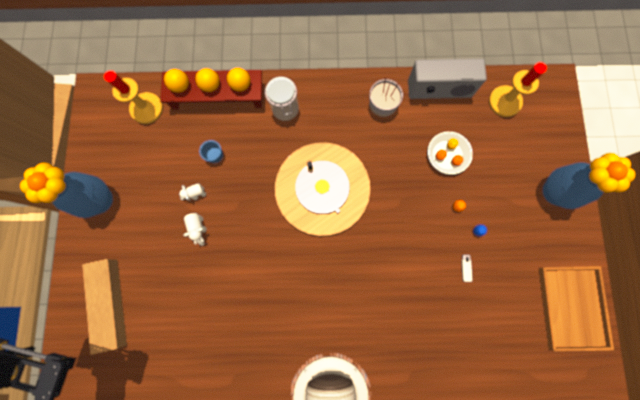

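View pics/wrist0.png

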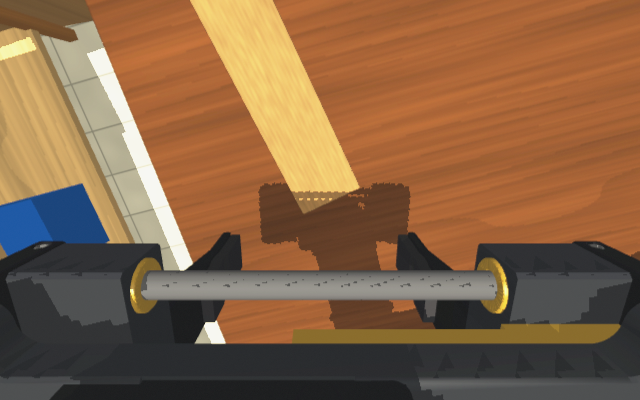

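The top view shows the base centred near (322,188), the knob near (310,167), the pointer near (338,211), the orange blossom at (460,206) and its blue look-alike at (480,230). Next I turn these into positions.

```bash
cat > h.py <<'E'
import numpy as np, cv2
from station import r
def ray(n,px,s=None):
    c=r.calibration(n); d=np.array([(px[0]-c["cx"])/c["fx"],(px[1]-c["cy"])/c["fy"],1.0])
    if n=="wrist":
        T=c["tool_from_camera"]; R=s["ee_rot"]@T[:3,:3]; o=s["ee_rot"]@T[:3,3]+s["tcp_pos"]
        return o,R@d
    R=cv2.Rodrigues(c["rvec"])[0]; return -R.T@c["tvec"],R.T@d
def onz(n,px,z,s=None):
    o,d=ray(n,px,s); return o+d*(z-o[2])/d[2]
def blobs(m,amin=5):
    k,l,st,ce=cv2.connectedComponentsWithStats(m.astype(np.uint8))
    return [(ce[i].round(1),st[i]) for i in range(1,k) if st[i][4]>=amin]
E
python3 - <<'E'
from h import *
for n in ("top","scene"):
    im=cv2.cvtColor(cv2.imread(f"pics/{n}0.png"),cv2.COLOR_BGR2RGB)
    h=cv2.cvtColor(im,cv2.COLOR_RGB2HSV)
    H,S,V=[h[...,i].astype(int) for i in range(3)]
    for nm,m,z in (("orange",(H>=4)&(H<=14)&(S>215)&(V>200),.018),("dark",(V<60),.063),("disc",(S<70)&(V>120),.036),("base",(H>=12)&(H<=24)&(S>60)&(V>165),.02)):
        for c,st in blobs(m,6):
            p=onz(n,c,z)
            if .2<p[0]<.8 and abs(p[1])<.5: print(n,nm,c,st,p.round(4))
im=cv2.imread("pics/top0.png")[130:250,260:500]; cv2.imwrite("pics/tc.png",cv2.resize(im,(800,400),interpolation=cv2.INTER_CUBIC))
im=cv2.imread("pics/scene0.png")[180:300,260:420]; cv2.imwrite("pics/sc.png",cv2.resize(im,(800,600),interpolation=cv2.INTER_CUBIC))
E
```

```text
top orange [439.3 156.3] [437 153   7   7  21] [ 0.6603 -0.3367  0.018 ]
top orange [455.9 161.7] [453 159   7   6  22] [ 0.6427 -0.3848  0.018 ]
top orange [459.2 204.8] [455 200  11  10  43] [ 0.5123 -0.3835  0.018 ]
top disc [287.4 113.2] [285 112   7   4  19] [0.7985 0.1154 0.036 ]
top disc [449.2 152.8] [ 427  132   45   43 1115] [ 0.6648 -0.3608  0.036 ]
top disc [206.7 146.4] [199 140  22  20  61] [0.6982 0.3542 0.036 ]
top disc [322.2 187.2] [ 295  161   54   52 2056] [0.568  0.0138 0.036 ]
top disc [191.4 191.8] [180 184  25  16 264] [0.5613 0.3923 0.036 ]
top disc [194.2 227.5] [185 214  20  31 419] [0.4573 0.3788 0.036 ]
top disc [466.6 268.3] [462 255  10  27 215] [ 0.3306 -0.3822  0.036 ]
top base [440.6 135.5] [428 131  33  17  47] [ 0.7249 -0.3449  0.02  ]
top base [446.4 149. ] [435 137  25  25 227] [ 0.682 -0.359  0.02 ]
top base [321.9 188.9] [ 274  142   97   94 4942] [0.5666 0.015  0.02  ]
top base [469.9 160.7] [464 151   9  20  21] [ 0.6444 -0.4257  0.02  ]
top base [457.5 160.3] [450 155  15  13 118] [ 0.6463 -0.3891  0.02  ]
top base [312.4 168.4] [312 166   2
[... 1541 characters left out ...]
 203.4] [471 201   9   6  13] [0.5401 0.3926 0.02  ]
scene base [485.5 211.2] [483 208   6   7   8] [0.5697 0.408  0.02  ]
scene base [337.2 234.4] [327 226  21  18 300] [0.5588 0.0177 0.02  ]
scene base [169.9 244.8] [165 240  12  10  74] [ 0.5024 -0.3857  0.02  ]
scene base [193.7 284.1] [168 277  41  28  61] [ 0.6221 -0.3326  0.02  ]
scene base [153.1 306.4] [147 281  20  51  86] [ 0.6582 -0.421   0.02  ]
scene base [167.7 296.1] [160 288  19  19 185] [ 0.6399 -0.39    0.02  ]
scene base [189.6 299.2] [182 291  18  19 178] [ 0.6578 -0.3426  0.02  ]
scene base [425.5 292. ] [422 292   8   1   8] [0.7518 0.1732 0.02  ]
scene base [173.2 318.1] [165 309  18  20 268] [ 0.695  -0.3781  0.02  ]
```

View pics/tc.png

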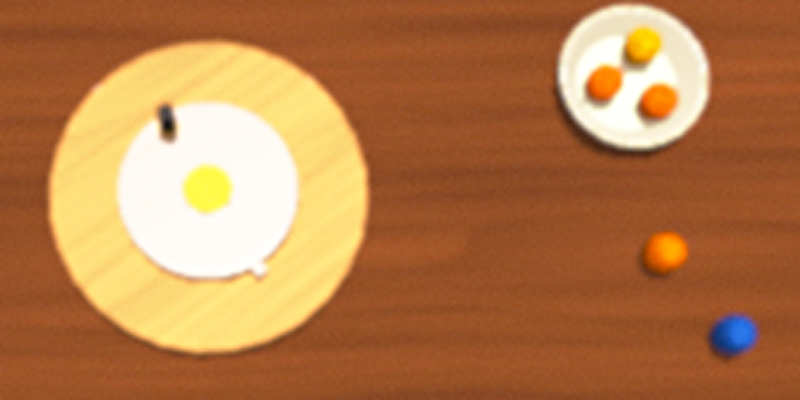

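View pics/sc.png

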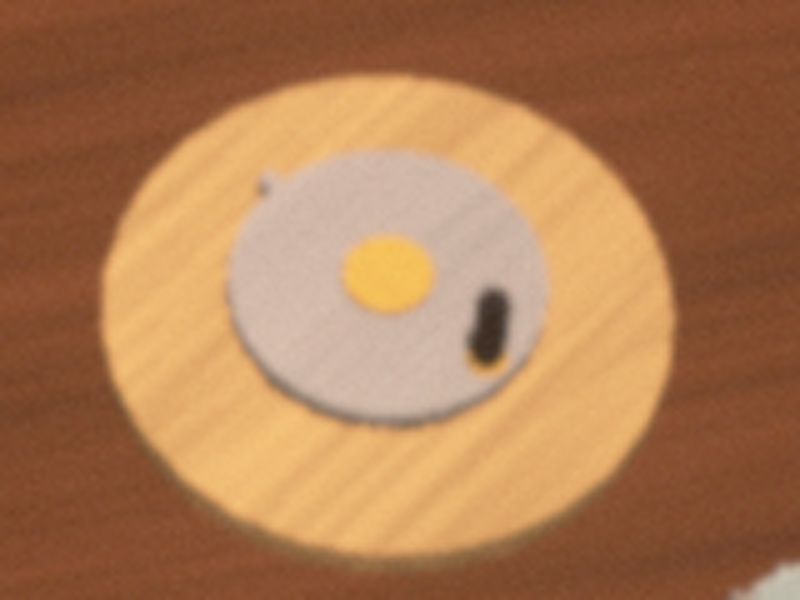

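Call:
{"op": "move_arm", "data": {"increments": [0, 0, 0, -0.05, 0.02, -0.02, 0.087, 0, 0, 0, -0.05, 0.05, -0.045, 0.087, 0, 0, 0, -0.05, 0.08, -0.073, 0.087, 0, 0, 0, -0.05, 0.11, -0.1, 0.087, 0, 0, 0, -0.05, 0.14, -0.127, 0.087, 0, 0, 0, -0.05, 0.17, -0.155, 0.087, 0, 0, 0, -0.05, 0.2, -0.182, 0.087, 0, 0, 0, -0.05, 0.23, -0.209, 0.087, 0, 0, 0, -0.05, 0.26, -0.237, 0.087, -4, 0, 0, -0.05, 0.29, -0.264, 0.087, -9, 0, 0, -0.05, 0.32, -0.291, 0.087, -14.6, 0, 0, -0.05, 0.34, -0.31, 0.087]}}

```text
time_s: 1.15
tcp_pos: [0.372, 0.1947, 0.2806]
ee_rot: [[-0.0, 0.003, -1.0], [-0.0, -1.0, -0.003], [-1.0, 0.0, 0.0]]
wrist_force: [1.3, 0.1, -0.0]
gripper_width: 1.0
```

Call:
{"op": "move_arm", "data": {"increments": [0, 0, 0, 0, 0.035, -0.02, 0.087, 0, 0, 0, 0, 0.07, -0.04, 0.087, 0, 0, 0, 0, 0.105, -0.06, 0.087, 0, 0, 0, 0, 0.14, -0.075, 0.087, 0, 0, 0, 0, 0.165, -0.09, 0.087, 0, 0, 0, 0, 0.18, -0.095, 0.087, 0, 0, 0, 0, 0.18, -0.095, 0.087, 0, 0, 0, 0, 0.18, -0.095, 0.087]}}

```text
time_s: 1.82
tcp_pos: [0.4666, 0.0169, 0.2801]
ee_rot: [[-0.001, -0.002, -1.0], [-0.0, -1.0, 0.002], [-1.0, 0.0, 0.001]]
wrist_force: [-0.2, 0.9, 0.5]
gripper_width: 0.997
```

```bash
python3 - <<'E'
from h import *
import pickle
s=r.sense(); im=r.capture("wrist"); pickle.dump(s,open("s1.pkl","wb"))
cv2.imwrite("pics/w1.png",cv2.cvtColor(im,cv2.COLOR_RGB2BGR)); print(s["tcp_pos"],s["time_s"],s["wrist_force"])
E
```

```text
[0.46663253 0.01693682 0.28006912] 1.8167 [-0.19777454  0.89426382  0.4515076 ]
```

View pics/w1.png

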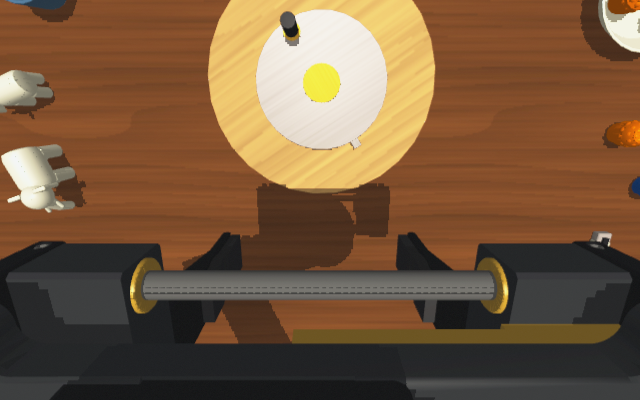

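The wrist view shows the disc centred near (321,80), the knob top near (288,18), and the pointer near (355,143).

```bash
python3 - <<'E'
from h import *
import pickle
from scipy.optimize import least_squares
s=pickle.load(open("s1.pkl","rb")); im=cv2.imread("pics/w1.png"); h=cv2.cvtColor(im,cv2.COLOR_BGR2HSV)
H,S,V=[h[...,i].astype(int) for i in range(3)]
m=((S<60)&(V>150)).astype(np.uint8); m[:, :230]=0; m[:,420:]=0; m[170:]=0
cs=cv2.findContours(m,cv2.RETR_EXTERNAL,cv2.CHAIN_APPROX_NONE)[0]; c=max(cs,key=cv2.contourArea)[:,0]
P=np.array([onz("wrist",p,.036,s)[:2] for p in c])
f=least_squares(lambda q:np.hypot(*(P-q[:2]).T)-q[2],[.567,.0145,.078],loss="soft_l1",f_scale=.001); print("disc",f.x)
C=f.x[:2]; d=np.hypot(*(P-C).T)
tip=P[d>f.x[2]+.004]; t=tip.mean(0)-C; print("ptr",len(tip),d.max(),np.degrees(np.arctan2(t[1],t[0])),c[d>f.x[2]+.004].mean(0))
k=(V<70); k[60:]=0
for ce,st in blobs(k,10): print("dark",ce,st)
print("knobtop 288,17",onz("wrist",(288,17.5),.084,s), "bottom centre?",onz("wrist",(292,40),.042,s))
m=((H>10)&(H<26)&(S>80)&(V>170)); m[200:]=0
b=blobs(m,400); print(b)
w=[]
bm=((S<60)&(V>150)|m).astype(np.uint8); bm[195:]=0; bm[:,:200]=0;bm[:,445:]=0
c=max(cv2.findContours(bm,cv2.RETR_EXTERNAL,cv2.CHAIN_APPROX_NONE)[0],key=cv2.contourArea)[:,0]; c=c[(c[:,1]>3)&(c[:,1]<180)]
P=np.array([onz("wrist",p,.02,s)[:2] for p in c])
f=least_squares(lambda q:np.hypot(*(P-q[:2]).T)-q[2],[.567,.0145,.14],loss="soft_l1",f_scale=.001); print("base",f.x)
cv2.imwrite("pics/w1c.png",cv2.resize(im[0:160,240:400],(600,600),interpolation=cv2.INTER_NEAREST))
E
```

```text
disc [0.57034379 0.01502135 0.07675526]
ptr 14 0.08696804641872712 -148.5660406396365 [356.57142857 144.35714286]
dark [40.2  4. ] [27  0 26  9 78]
dark [61.8  3.9] [59  0  7  8 14]
dark [590.6  19.7] [582  19  17   2  23]
dark [291.   30.2] [283  21  15  16 131]
knobtop 288,17 [0.62813584 0.04842678 0.084     ] bottom centre? [0.61573421 0.04817538 0.042     ]
[(array([321.1,  92. ]), array([  208,     0,   227,   189, 22157], dtype=int32))]
base [0.57066348 0.0152396  0.13880007]
```

View pics/w1c.png

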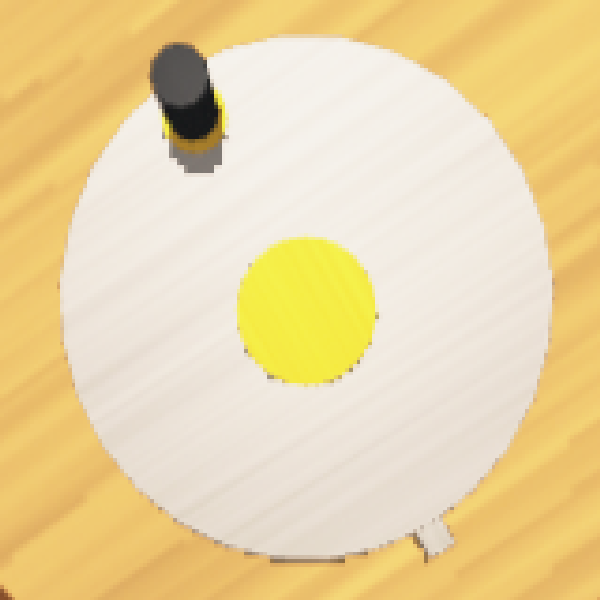

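Call:
{"op": "move_arm", "data": {"increments": [0, 0, 0, 0.02, -0.006, -0.03, 0.05, 0, 0, 0, 0.04, -0.012, -0.06, 0.05, 0, 0, 0, 0.06, -0.018, -0.09, 0.05, 0, 0, 0, 0.08, -0.024, -0.12, 0.05, 0, 0, 0, 0.1, -0.03, -0.145, 0.05, 0, 0, 0, 0.12, -0.032, -0.1594, 0.05, 0, 0, 0, 0.14, -0.032, -0.1594, 0.05, 0, 0, 0, 0.14, -0.032, -0.1594, 0.05]}}

```text
time_s: 2.53
tcp_pos: [0.6234, 0.0509, 0.1352]
ee_rot: [[-0.01, 0.001, -1.0], [-0.002, -1.0, -0.001], [-1.0, 0.002, 0.01]]
wrist_force: [-0.4, -0.1, -0.9]
gripper_width: 0.589
```

```bash
python3 - <<'E'
from h import *
s=r.sense(); im=r.capture("wrist")
cv2.imwrite("pics/w2.png",cv2.cvtColor(im,cv2.COLOR_RGB2BGR)); print(s["tcp_pos"],s["time_s"],s["wrist_force"],s["gripper_width"])
im=r.capture("scene"); cv2.imwrite("pics/s2.png",cv2.resize(cv2.cvtColor(im,cv2.COLOR_RGB2BGR)[160:300,260:440],(720,560)))
E
```

```text
[0.62341857 0.0508897  0.13515849] 2.5333 [-0.39486421 -0.0519433  -0.91569026] 0.5886628882532585
```

View pics/w2.png

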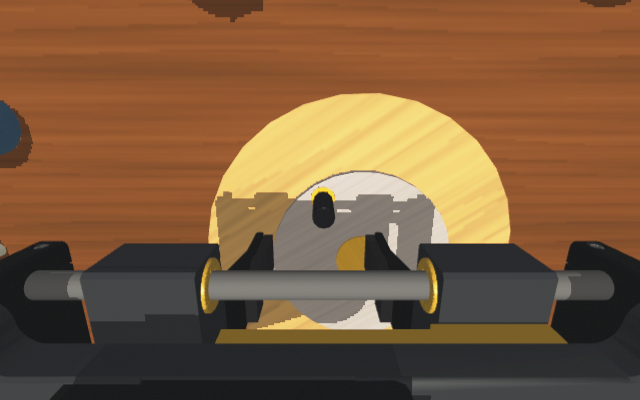

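View pics/s2.png

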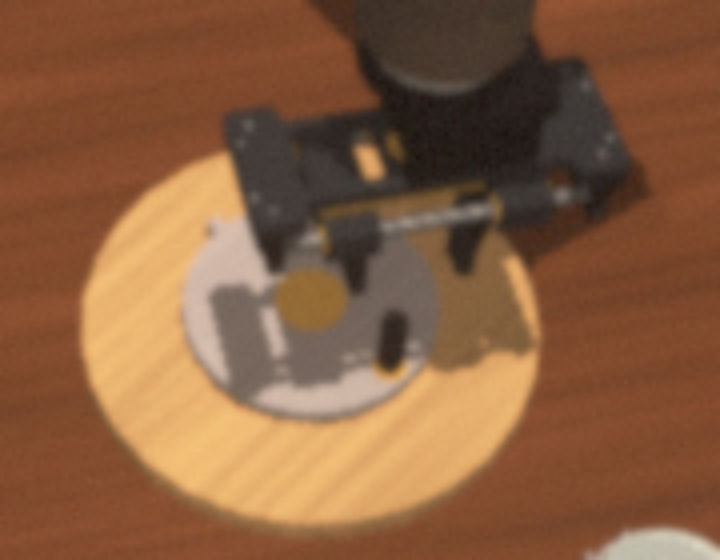

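```bash
python3 - <<'E'
from h import *
s=r.sense(); print(s["tcp_pos"],s["joint_velocities"].round(2))
s["tcp_pos"]=np.array([0.62341857,0.0508897,0.13515849])
print(onz("wrist",(324,219),.084,s),onz("wrist",(322.5,195),.04,s))
E
```

```text
[0.62556223 0.05065031 0.14026345] [-0.4  -2.37  1.92  0.71  0.09  0.08]
[0.62535294 0.04865745 0.084     ] [0.63042923 0.0491694  0.04      ]
```

Call:
{"op": "move_arm", "data": {"increments": [0, 0, 0, 0.025, 0.001, 0, 0.05, 0, 0, 0, 0.05, 0.001, 0, 0.05, 0, 0, 0, 0.07, 0.001, 0, 0.05, 0, 0, 0, 0.08, 0.001, 0, 0.05, 0, 0, 0, 0.086, 0.001, 0, 0.05, 0, 0, 0, 0.086, 0.001, 0, 0.04, 0, 0, 0, 0.086, 0.001, 0, 0.03, 0, 0, 0, 0.086, 0.001, 0, 0.025, 0, 0, 0, 0.086, 0.001, 0, 0.025]}}

```text
time_s: 3.38
tcp_pos: [0.6271, 0.0489, 0.0562]
ee_rot: [[0.003, 0.0, -1.0], [0.001, -1.0, -0.0], [-1.0, -0.001, -0.003]]
wrist_force: [0.4, 0.3, 0.6]
gripper_width: 0.358
```

```bash
python3 - <<'E'
from h import *
s=r.sense(); print(s["tcp_pos"],s["wrist_force"],s["gripper_width"]*87)
im=r.capture("wrist");cv2.imwrite("pics/w3.png",cv2.cvtColor(im,cv2.COLOR_RGB2BGR))
E
```

```text
[0.62712136 0.04894158 0.05615288] [0.44558883 0.33415451 0.5698254 ] 31.103034426970734
```

View pics/w3.png

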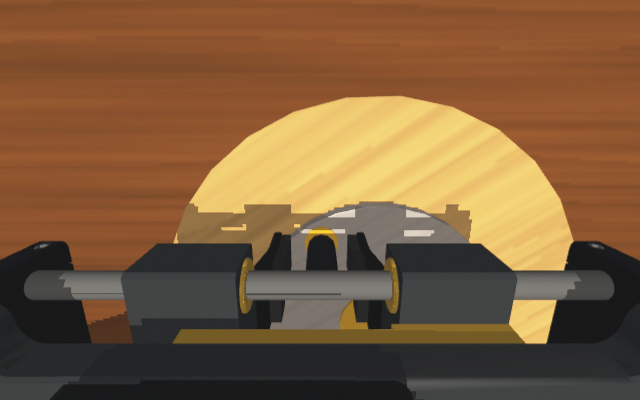

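The knob sits centred between the fingers. I close on it.

Call:
{"op": "move_arm", "data": {"increments": [0, 0, 0, 0.003, 0, 0, 0.018, 0, 0, 0, 0.003, 0, 0, 0.016, 0, 0, 0, 0.003, 0, 0, 0.01, 0, 0, 0, 0.003, 0, 0, 0.0, 0, 0, 0, 0.003, 0, 0, 0.0, 0, 0, 0, 0.003, 0, 0, 0.0, 0, 0, 0, 0.003, 0, 0, 0.0]}}

```text
time_s: 4.02
tcp_pos: [0.626, 0.0485, 0.0514]
ee_rot: [[-0.001, -0.0, -1.0], [-0.0, -1.0, 0.0], [-1.0, 0.0, 0.001]]
wrist_force: [-0.5, -0.7, -0.8]
gripper_width: 0.166
```

```bash
python3 - <<'E'
import numpy as np
t0=np.radians(31);R=.065;st=.04
k=0
for n in [12]+[6]*20:
    a=t0+st*k; rows=[]
    for i in range(1,n+1):
        b=a+st*i; rows.append(f"0,0,0,0,{-R*(np.sin(b)-np.sin(a)):.4f},{-R*(np.cos(b)-np.cos(a)):.4f},0")
    k+=n; print(round(st*k,2),", ".join(rows), "| exp", (0.5705+R*np.cos(b)).round(4),(.0151+R*np.sin(b)).round(4), "tan",(-np.sin(b)).round(2),np.cos(b).round(2))
E
```

```text
0.48 0,0,0,0,-0.0022,0.0014,0, 0,0,0,0,-0.0043,0.0029,0, 0,0,0,0,-0.0064,0.0044,0, 0,0,0,0,-0.0084,0.0060,0, 0,0,0,0,-0.0104,0.0078,0, 0,0,0,0,-0.0123,0.0096,0, 0,0,0,0,-0.0141,0.0114,0, 0,0,0,0,-0.0158,0.0134,0, 0,0,0,0,-0.0175,0.0154,0, 0,0,0,0,-0.0191,0.0174,0, 0,0,0,0,-0.0205,0.0196,0, 0,0,0,0,-0.0219,0.0218,0 | exp 0.6045 0.0705 tan -0.85 0.52
0.72 0,0,0,0,-0.0013,0.0022,0, 0,0,0,0,-0.0025,0.0045,0, 0,0,0,0,-0.0037,0.0069,0, 0,0,0,0,-0.0047,0.0093,0, 0,0,0,0,-0.0056,0.0117,0, 0,0,0,0,-0.0065,0.0141,0 | exp 0.5903 0.077 tan -0.95 0.3
0.96 0,0,0,0,-0.0007,0.0025,0, 0,0,0,0,-0.0014,0.0050,0, 0,0,0,0,-0.0019,0.0076,0, 0,0,0,0,-0.0024,0.0101,0, 0,0,0,0,-0.0027,0.0127,0, 0,0,0,0,-0.0029,0.0153,0 | exp 0.575 0.0799 tan -1.0 0.07
1.2 0,0,0,0,-0.0001,0.0026,0, 0,0,0,0,-0.0002,0.0052,0, 0,0,0,0,-0.0001,0.0078,0, 0,0,0,0,0.0001,0.0104,0, 0,0,0,0,0.0004,0.0130,0, 0,0,0,0,0.0008,0.0155,0 | exp 0.5595 0.0792 tan -0.99 -0.17
1.44 0,0,0,0,0.0005,0.0026,0, 0,0,0,0,0.0011,0.0051,0, 0,0,0,0,0.0018,0.0076,0, 0,0,0,0,0.0026,0.0101,0, 0,0,0,0,0.0035,0.0125,0, 0,0,0,0,0.0045,0.0149,0 | exp 0.5446 0.07
[... 2428 characters left out ...]
,-0.0101,0, 0,0,0,0,-0.0032,-0.0126,0, 0,0,0,0,-0.0041,-0.0150,0 | exp 0.5951 -0.0451 tan 0.93 0.38
4.8 0,0,0,0,-0.0010,-0.0024,0, 0,0,0,0,-0.0022,-0.0047,0, 0,0,0,0,-0.0034,-0.0070,0, 0,0,0,0,-0.0047,-0.0093,0, 0,0,0,0,-0.0061,-0.0115,0, 0,0,0,0,-0.0076,-0.0136,0 | exp 0.6087 -0.0375 tan 0.81 0.59
5.04 0,0,0,0,-0.0016,-0.0021,0, 0,0,0,0,-0.0032,-0.0041,0, 0,0,0,0,-0.0050,-0.0060,0, 0,0,0,0,-0.0068,-0.0079,0, 0,0,0,0,-0.0086,-0.0097,0, 0,0,0,0,-0.0106,-0.0114,0 | exp 0.6201 -0.0269 tan 0.65 0.76
5.28 0,0,0,0,-0.0020,-0.0016,0, 0,0,0,0,-0.0041,-0.0032,0, 0,0,0,0,-0.0062,-0.0047,0, 0,0,0,0,-0.0084,-0.0061,0, 0,0,0,0,-0.0107,-0.0074,0, 0,0,0,0,-0.0130,-0.0086,0 | exp 0.6287 -0.0139 tan 0.45 0.9
```

Call:
{"op": "move_arm", "data": {"increments": [0, 0, 0, 0, -0.0022, 0.0014, 0, 0, 0, 0, 0, -0.0043, 0.0029, 0, 0, 0, 0, 0, -0.0064, 0.0044, 0, 0, 0, 0, 0, -0.0084, 0.006, 0, 0, 0, 0, 0, -0.0104, 0.0078, 0, 0, 0, 0, 0, -0.0123, 0.0096, 0, 0, 0, 0, 0, -0.0141, 0.0114, 0, 0, 0, 0, 0, -0.0158, 0.0134, 0, 0, 0, 0, 0, -0.0175, 0.0154, 0, 0, 0, 0, 0, -0.0191, 0.0174, 0, 0, 0, 0, 0, -0.0205, 0.0196, 0, 0, 0, 0, 0, -0.0219, 0.0218, 0]}}

```text
time_s: 5.02
tcp_pos: [0.6036, 0.0701, 0.0513]
ee_rot: [[-0.002, -0.0, -1.0], [-0.001, -1.0, 0.0], [-1.0, 0.001, 0.002]]
wrist_force: [-3.0, -4.8, 0.2]
gripper_width: 0.162
```

Call:
{"op": "move_arm", "data": {"increments": [0, 0, 0, 0, -0.001, 0.0023, 0, 0, 0, 0, 0, -0.0021, 0.0047, 0, 0, 0, 0, 0, -0.0031, 0.0071, 0, 0, 0, 0, 0, -0.004, 0.0095, 0, 0, 0, 0, 0, -0.0048, 0.012, 0, 0, 0, 0, 0, -0.0055, 0.0145, 0]}}

```text
time_s: 5.52
tcp_pos: [0.5899, 0.076, 0.0517]
ee_rot: [[0.001, 0.0, -1.0], [-0.0, -1.0, -0.0], [-1.0, 0.0, -0.001]]
wrist_force: [-0.6, -4.5, 0.1]
gripper_width: 0.16
```

Call:
{"op": "move_arm", "data": {"increments": [0, 0, 0, 0, -0.0005, 0.0025, 0, 0, 0, 0, 0, -0.001, 0.005, 0, 0, 0, 0, 0, -0.0013, 0.0076, 0, 0, 0, 0, 0, -0.0016, 0.0101, 0, 0, 0, 0, 0, -0.0017, 0.0127, 0, 0, 0, 0, 0, -0.0018, 0.0153, 0]}}

```text
time_s: 6.02
tcp_pos: [0.5751, 0.0785, 0.0519]
ee_rot: [[0.002, 0.0, -1.0], [0.001, -1.0, -0.0], [-1.0, -0.001, -0.002]]
wrist_force: [1.6, -0.9, -0.0]
gripper_width: 0.167
```

Call:
{"op": "move_arm", "data": {"increments": [0, 0, 0, 0, -0.0001, 0.0026, 0, 0, 0, 0, 0, -0.0001, 0.0052, 0, 0, 0, 0, 0, 0, 0.0078, 0, 0, 0, 0, 0, 0.0002, 0.0104, 0, 0, 0, 0, 0, 0.0005, 0.013, 0, 0, 0, 0, 0, 0.0009, 0.0155, 0]}}

```text
time_s: 6.52
tcp_pos: [0.5591, 0.0775, 0.0517]
ee_rot: [[0.001, 0.0, -1.0], [0.001, -1.0, -0.0], [-1.0, -0.001, -0.001]]
wrist_force: [-0.2, 2.5, 0.4]
gripper_width: 0.162
```

Call:
{"op": "move_arm", "data": {"increments": [0, 0, 0, 0, 0.0005, 0.0026, 0, 0, 0, 0, 0, 0.0011, 0.0051, 0, 0, 0, 0, 0, 0.0018, 0.0076, 0, 0, 0, 0, 0, 0.0026, 0.0101, 0, 0, 0, 0, 0, 0.0034, 0.0125, 0, 0, 0, 0, 0, 0.0044, 0.0149, 0]}}

```text
time_s: 7.02
tcp_pos: [0.5437, 0.0725, 0.0515]
ee_rot: [[-0.0, -0.0, -1.0], [0.0, -1.0, 0.0], [-1.0, -0.0, 0.0]]
wrist_force: [-0.4, 2.7, -0.7]
gripper_width: 0.16
```

Call:
{"op": "move_arm", "data": {"increments": [0, 0, 0, 0, 0.001, 0.0024, 0, 0, 0, 0, 0, 0.0021, 0.0047, 0, 0, 0, 0, 0, 0.0033, 0.0069, 0, 0, 0, 0, 0, 0.0046, 0.0092, 0, 0, 0, 0, 0, 0.006, 0.0113, 0, 0, 0, 0, 0, 0.0075, 0.0134, 0]}}

```text
time_s: 7.52
tcp_pos: [0.5307, 0.0646, 0.0516]
ee_rot: [[0.0, 0.0, -1.0], [-0.0, -1.0, -0.0], [-1.0, 0.0, -0.0]]
wrist_force: [0.2, 1.1, -0.3]
gripper_width: 0.161
```

Call:
{"op": "move_arm", "data": {"increments": [0, 0, 0, 0, 0.0016, 0.002, 0, 0, 0, 0, 0, 0.0033, 0.004, 0, 0, 0, 0, 0, 0.0051, 0.0059, 0, 0, 0, 0, 0, 0.0069, 0.0077, 0, 0, 0, 0, 0, 0.0088, 0.0095, 0, 0, 0, 0, 0, 0.0108, 0.0112, 0]}}

```text
time_s: 8.02
tcp_pos: [0.52, 0.054, 0.0518]
ee_rot: [[0.001, 0.0, -1.0], [0.0, -1.0, -0.0], [-1.0, -0.0, -0.001]]
wrist_force: [2.6, -1.5, 0.2]
gripper_width: 0.165
```

Call:
{"op": "move_arm", "data": {"increments": [0, 0, 0, 0, 0.0021, 0.0015, 0, 0, 0, 0, 0, 0.0042, 0.0029, 0, 0, 0, 0, 0, 0.0064, 0.0042, 0, 0, 0, 0, 0, 0.0087, 0.0055, 0, 0, 0, 0, 0, 0.011, 0.0067, 0, 0, 0, 0, 0, 0.0134, 0.0079, 0]}}

```text
time_s: 8.52
tcp_pos: [0.5119, 0.0407, 0.0517]
ee_rot: [[0.001, 0.0, -1.0], [0.0, -1.0, -0.0], [-1.0, -0.0, -0.001]]
wrist_force: [3.2, -1.0, -0.5]
gripper_width: 0.164
```

Call:
{"op": "move_arm", "data": {"increments": [0, 0, 0, 0, 0.0024, 0.001, 0, 0, 0, 0, 0, 0.0048, 0.0018, 0, 0, 0, 0, 0, 0.0072, 0.0026, 0, 0, 0, 0, 0, 0.0097, 0.0033, 0, 0, 0, 0, 0, 0.0122, 0.0038, 0, 0, 0, 0, 0, 0.0148, 0.0043, 0]}}

```text
time_s: 9.02
tcp_pos: [0.5072, 0.0259, 0.0515]
ee_rot: [[-0.0, -0.0, -1.0], [0.0, -1.0, 0.0], [-1.0, -0.0, 0.0]]
wrist_force: [2.1, 0.3, -0.5]
gripper_width: 0.163
```

Call:
{"op": "move_arm", "data": {"increments": [0, 0, 0, 0, 0.0026, 0.0004, 0, 0, 0, 0, 0, 0.0051, 0.0007, 0, 0, 0, 0, 0, 0.0077, 0.0009, 0, 0, 0, 0, 0, 0.0103, 0.001, 0, 0, 0, 0, 0, 0.0129, 0.001, 0, 0, 0, 0, 0, 0.0155, 0.001, 0]}}

```text
time_s: 9.52
tcp_pos: [0.5061, 0.0103, 0.0514]
ee_rot: [[-0.001, -0.0, -1.0], [-0.0, -1.0, 0.0], [-1.0, 0.0, 0.001]]
wrist_force: [1.0, 0.8, 0.2]
gripper_width: 0.158
```

Call:
{"op": "move_arm", "data": {"increments": [0, 0, 0, 0, 0.0026, -0.0002, 0, 0, 0, 0, 0, 0.0052, -0.0004, 0, 0, 0, 0, 0, 0.0078, -0.0008, 0, 0, 0, 0, 0, 0.0103, -0.0012, 0, 0, 0, 0, 0, 0.0129, -0.0018, 0, 0, 0, 0, 0, 0.0154, -0.0025, 0]}}

```text
time_s: 10.02
tcp_pos: [0.5088, -0.0051, 0.0515]
ee_rot: [[-0.0, -0.0, -1.0], [-0.0, -1.0, 0.0], [-1.0, 0.0, 0.0]]
wrist_force: [0.6, 0.7, 0.4]
gripper_width: 0.158
```

Call:
{"op": "move_arm", "data": {"increments": [0, 0, 0, 0, 0.0025, -0.0008, 0, 0, 0, 0, 0, 0.0049, -0.0016, 0, 0, 0, 0, 0, 0.0074, -0.0026, 0, 0, 0, 0, 0, 0.0097, -0.0037, 0, 0, 0, 0, 0, 0.0121, -0.0048, 0, 0, 0, 0, 0, 0.0143, -0.0061, 0]}}

```text
time_s: 10.52
tcp_pos: [0.5151, -0.0194, 0.0515]
ee_rot: [[-0.0, -0.0, -1.0], [-0.0, -1.0, 0.0], [-1.0, 0.0, 0.0]]
wrist_force: [0.2, -0.2, -0.3]
gripper_width: 0.167
```

Call:
{"op": "move_arm", "data": {"increments": [0, 0, 0, 0, 0.0022, -0.0013, 0, 0, 0, 0, 0, 0.0044, -0.0028, 0, 0, 0, 0, 0, 0.0065, -0.0043, 0, 0, 0, 0, 0, 0.0086, -0.0059, 0, 0, 0, 0, 0, 0.0106, -0.0075, 0, 0, 0, 0, 0, 0.0125, -0.0093, 0]}}

```text
time_s: 11.02
tcp_pos: [0.5245, -0.0318, 0.0516]
ee_rot: [[0.0, 0.0, -1.0], [0.0, -1.0, -0.0], [-1.0, -0.0, -0.0]]
wrist_force: [-0.6, 1.2, -0.4]
gripper_width: 0.166
```

Call:
{"op": "move_arm", "data": {"increments": [0, 0, 0, 0, 0.0018, -0.0018, 0, 0, 0, 0, 0, 0.0036, -0.0037, 0, 0, 0, 0, 0, 0.0053, -0.0057, 0, 0, 0, 0, 0, 0.0069, -0.0077, 0, 0, 0, 0, 0, 0.0085, -0.0098, 0, 0, 0, 0, 0, 0.0099, -0.012, 0]}}

```text
time_s: 11.52
tcp_pos: [0.5367, -0.0416, 0.0516]
ee_rot: [[0.0, 0.0, -1.0], [0.0, -1.0, -0.0], [-1.0, -0.0, -0.0]]
wrist_force: [0.4, 1.5, -1.1]
gripper_width: 0.163
```

Call:
{"op": "move_arm", "data": {"increments": [0, 0, 0, 0, 0.0014, -0.0022, 0, 0, 0, 0, 0, 0.0026, -0.0045, 0, 0, 0, 0, 0, 0.0037, -0.0068, 0, 0, 0, 0, 0, 0.0047, -0.0092, 0, 0, 0, 0, 0, 0.0056, -0.0116, 0, 0, 0, 0, 0, 0.0065, -0.014, 0]}}

```text
time_s: 12.02
tcp_pos: [0.5455, -0.0464, 0.0496]
ee_rot: [[-0.01, -0.002, -1.0], [0.002, -1.0, 0.002], [-1.0, -0.002, 0.01]]
wrist_force: [-7.6, 12.9, -0.3]
gripper_width: 0.164
```

Call:
{"op": "move_arm", "data": {"increments": [0, 0, 0, 0, 0.0002, -0.0015, 0, 0, 0, 0, 0, 0.0004, -0.003, 0, 0, 0, 0, 0, 0.0006, -0.0045, 0, 0, 0, 0, 0, 0.0008, -0.006, 0]}}

```text
time_s: 12.35
tcp_pos: [0.5506, -0.0482, 0.0494]
ee_rot: [[-0.013, -0.002, -1.0], [0.001, -1.0, 0.002], [-1.0, -0.001, 0.013]]
wrist_force: [-7.2, 7.4, 0.5]
gripper_width: 0.162
```

Call:
{"op": "move_arm", "data": {"increments": [0, 0, 0, 0, 0.0002, -0.0014, 0, 0, 0, 0, 0, 0.0005, -0.0028, 0, 0, 0, 0, 0, 0.0007, -0.004, 0, 0, 0, 0, 0, 0.0007, -0.004, 0, 0, 0, 0, 0, 0.0007, -0.004, 0, 0, 0, 0, 0, 0.0007, -0.004, 0]}}

```text
time_s: 12.85
tcp_pos: [0.5555, -0.0495, 0.0497]
ee_rot: [[-0.011, -0.002, -1.0], [0.0, -1.0, 0.002], [-1.0, 0.0, 0.011]]
wrist_force: [-7.0, 5.6, 0.9]
gripper_width: 0.16
```

Call:
{"op": "move_arm", "data": {"increments": [0, 0, 0, 0, -0.0005, 0.0015, 0, 0, 0, 0, 0, -0.001, 0.003, 0, 0, 0, 0, 0, -0.0015, 0.0045, 0, 0, 0, 0, 0, -0.0015, 0.0045, 0, 0, 0, 0, 0, -0.0015, 0.0045, 0, 0, 0, 0, 0, -0.0015, 0.0045, 0]}}

```text
time_s: 13.35
tcp_pos: [0.555, -0.0492, 0.0515]
ee_rot: [[-0.002, -0.0, -1.0], [-0.001, -1.0, 0.0], [-1.0, 0.001, 0.002]]
wrist_force: [-1.3, -4.3, 0.6]
gripper_width: 0.161
```

Call:
{"op": "move_arm", "data": {"increments": [0, 0, 0, 0, 0.0006, 0.0007, 0, 0, 0, 0, 0, 0.0006, 0.0007, 0, 0, 0, 0, 0, 0.0006, 0.0007, 0.02, 0, 0, 0, 0, 0.0006, 0.0007, 0.03, 0, 0, 0, 0, 0.0006, 0.0007, 0.036, 0, 0, 0, 0, 0.0006, 0.0007, 0.036, 0, 0, 0, 0, 0.0006, 0.0007, 0.036]}}

```text
time_s: 13.93
tcp_pos: [0.5556, -0.0482, 0.0517]
ee_rot: [[0.001, 0.0, -1.0], [0.0, -1.0, -0.0], [-1.0, -0.0, -0.001]]
wrist_force: [0.0, 0.4, 0.6]
gripper_width: 0.393
```

Call:
{"op": "move_arm", "data": {"increments": [0, 0, 0, -0.01, 0, 0, 0.036, 0, 0, 0, -0.03, 0, 0, 0.036, 0, 0, 0, -0.06, 0, 0, 0.036, 0, 0, 0, -0.09, -0.005, 0.005, 0.05, 0, 0, 0, -0.12, -0.015, 0.02, 0.06, 0, 0, 0, -0.15, -0.03, 0.04, 0.07, 0, 0, 0, -0.18, -0.045, 0.06, 0.07, 0, 0, 0, -0.21, -0.058, 0.075, 0.07, 0, 0, 0, -0.228, -0.063, 0.085, 0.07, 0, 0, 0, -0.228, -0.063, 0.085, 0.07, 0, 0, 0, -0.228, -0.063, 0.085, 0.07]}}

```text
time_s: 14.85
tcp_pos: [0.4701, 0.0149, 0.2816]
ee_rot: [[0.004, 0.001, -1.0], [0.002, -1.0, -0.001], [-1.0, -0.002, -0.004]]
wrist_force: [-0.1, 0.6, -0.2]
gripper_width: 0.797
```

```bash
cat > disc.py <<'E'
from h import *
import sys,pickle
from scipy.optimize import least_squares
s=r.sense(); img=r.capture("wrist"); im=cv2.cvtColor(img,cv2.COLOR_RGB2BGR); nm=sys.argv[1]
pickle.dump(s,open(nm+".pkl","wb")); cv2.imwrite(f"pics/{nm}.png",im)
print(s["tcp_pos"],s["joint_velocities"].round(1),s["time_s"])
h=cv2.cvtColor(im,cv2.COLOR_BGR2HSV); H,S,V=[h[...,i].astype(int) for i in range(3)]
m=((S<60)&(V>150)).astype(np.uint8); m[:, :230]=0; m[:,420:]=0; m[170:]=0
cs=cv2.findContours(m,cv2.RETR_EXTERNAL,cv2.CHAIN_APPROX_NONE)[0]; c=max(cs,key=cv2.contourArea)[:,0]
P=np.array([onz("wrist",p,.036,s)[:2] for p in c])
f=least_squares(lambda q:np.hypot(*(P-q[:2]).T)-q[2],[.57,.0145,.078],loss="soft_l1",f_scale=.001); print("disc",f.x)
C=f.x[:2]; d=np.hypot(*(P-C).T); k=d>f.x[2]+.004
tip=P[k]; t=tip.mean(0)-C; print("ptr",len(tip),d.max(),np.degrees(np.arctan2(t[1],t[0])),c[k].mean(0))
E
python3 disc.py w4
```

```text
[0.47008633 0.01492886 0.28157542] [-0.9  3.  -2.1 -0.5  0.4  0.1] 14.85
disc [0.57095301 0.01586273 0.07681454]
ptr 17 0.08683887620871959 75.53841450708599 [250.05882353  67.82352941]
```

View pics/w4.png

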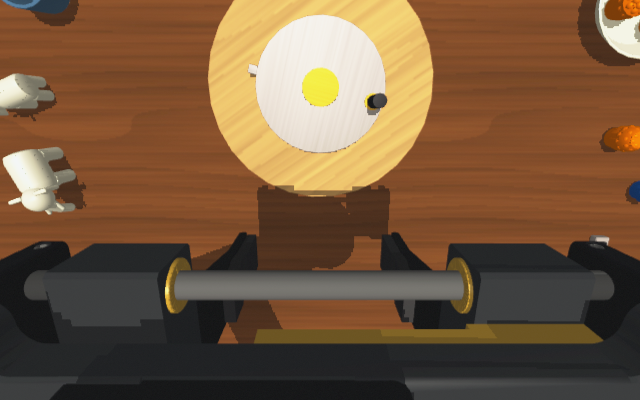

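The pointer is now at 75.5° (turned 3.91 rad) and the disc stayed put after release. Next I go to look at the blossom.

Call:
{"op": "move_arm", "data": {"increments": [0, 0, 0, 0, 0.025, 0.005, 0.07, 0, 0, 0, 0, 0.06, 0.01, 0.07, 0, 0, 0, 0, 0.1, 0.015, 0.07, 0, 0, 0, 0, 0.14, 0.02, 0.07, 0, 0, 0, 0, 0.18, 0.025, 0.07, 0, 0, 0, 0, 0.22, 0.03, 0.07, 0, 0, 0, 0, 0.26, 0.035, 0.07, 0, 0, 0, 0.01, 0.3, 0.04, 0.07, 0, 0, 0, 0.02, 0.34, 0.05, 0.07, 0, 0, 0, 0.03, 0.375, 0.06, 0.07, 0, 0, 0, 0.03, 0.395, 0.06, 0.07, 0, 0, 0, 0.03, 0.4, 0.06, 0.07]}}

```text
time_s: 15.9
tcp_pos: [0.4083, -0.3888, 0.2461]
ee_rot: [[-0.005, -0.005, -1.0], [0.002, -1.0, 0.005], [-1.0, -0.002, 0.005]]
wrist_force: [0.8, -0.5, -0.3]
gripper_width: 0.804
```

```bash
python3 - <<'E'
from h import *
s=r.sense(); img=r.capture("wrist"); im=cv2.cvtColor(img,cv2.COLOR_RGB2BGR)
cv2.imwrite("pics/w5.png",im); print(s["tcp_pos"],s["joints"].round(1),s["joint_velocities"].round(1),s["time_s"])
h=cv2.cvtColor(im,cv2.COLOR_BGR2HSV); H,S,V=[h[...,i].astype(int) for i in range(3)]
for nm,m in (("or",(H>=3)&(H<=17)&(S>200)&(V>120)),("bl",(H>100)&(H<130)&(S>120))):
    for c,st in blobs(m,60): print(nm,c,st,onz("wrist",c,.018,s).round(4))
E
```

```text
[ 0.40829535 -0.38880663  0.24612878] [-27.1  15.6  -6.7   0.  -68.  116.8] [-2.6  1.8  4.8 -0.8 -1.9  3.7] 15.9
or [313.5  85.3] [299  67  30  32 319] [ 0.5076 -0.3814  0.018 ]
bl [359.2 147.5] [346 134  28  28 605] [ 0.4369 -0.4356  0.018 ]
```

View pics/w5.png

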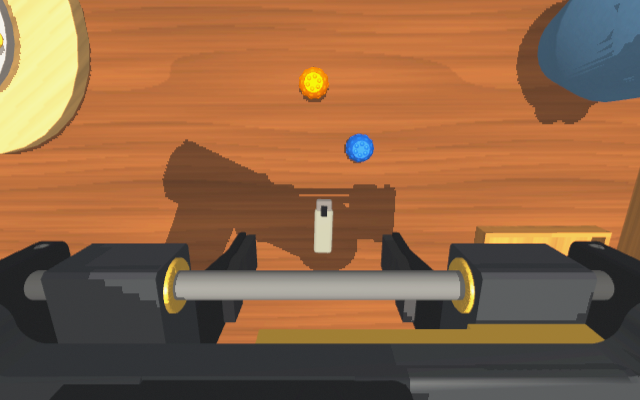

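The orange blossom is at (314,83) and the blue one at (359,148). I descend over the orange one.

Call:
{"op": "move_arm", "data": {"increments": [0, 0, 0, 0.02, 0, -0.02, 0.07, 0, 0, 0, 0.045, -0.001, -0.05, 0.07, 0, 0, 0, 0.07, -0.0017, -0.08, 0.07, 0, 0, 0, 0.1, -0.0017, -0.0995, 0.07, 0, 0, 0, 0.13, -0.0017, -0.0995, 0.07, 0, 0, 0, 0.155, -0.0017, -0.0995, 0.07, 0, 0, 0, 0.17, -0.0017, -0.0995, 0.07, 0, 0, 0, 0.17, -0.0017, -0.0995, 0.07, 0, 0, 0, 0.17, -0.0017, -0.0995, 0.07]}}

```text
time_s: 16.7
tcp_pos: [0.5095, -0.383, 0.0786]
ee_rot: [[-0.003, 0.001, -1.0], [0.001, -1.0, -0.001], [-1.0, -0.001, 0.003]]
wrist_force: [-0.7, -0.0, 0.0]
gripper_width: 0.805
```

```bash
python3 - <<'E'
from h import *
s=r.sense(); img=r.capture("wrist"); im=cv2.cvtColor(img,cv2.COLOR_RGB2BGR)
cv2.imwrite("pics/w6.png",im); print(s["tcp_pos"],s["joint_velocities"].round(1),s["time_s"])
E
```

```text
[ 0.50946641 -0.38303939  0.07861141] [-0.3 -2.2  2.4  0.6  0.1  0. ] 16.7
```

View pics/w6.png

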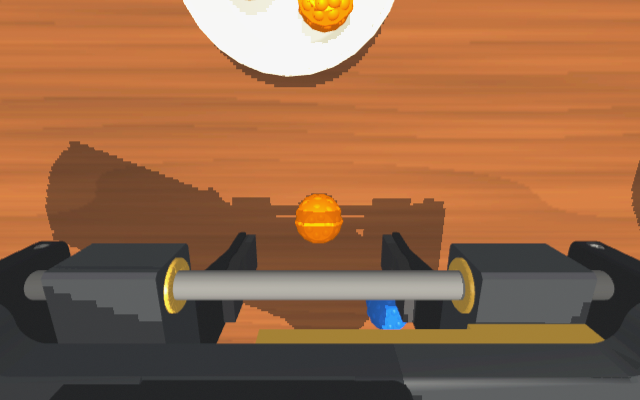

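Call:
{"op": "move_arm", "data": {"increments": [0, 0, 0, 0.02, 0, 0, 0.07, 0, 0, 0, 0.04, 0, 0, 0.07, 0, 0, 0, 0.055, 0, 0, 0.07, 0, 0, 0, 0.064, 0, 0, 0.07, 0, 0, 0, 0.066, 0, 0, 0.07, 0, 0, 0, 0.066, 0, 0, 0.05, 0, 0, 0, 0.066, 0, 0, 0.035, 0, 0, 0, 0.066, 0, 0, 0.02, 0, 0, 0, 0.066, 0, 0, 0.01, 0, 0, 0, 0.066, 0, 0, 0.01, 0, 0, 0, 0.066, 0, 0, 0.01, 0, 0, 0, 0.066, 0, 0, 0.01]}}

```text
time_s: 17.75
tcp_pos: [0.5097, -0.384, 0.0138]
ee_rot: [[0.0, 0.0, -1.0], [-0.0, -1.0, -0.0], [-1.0, 0.0, -0.0]]
wrist_force: [0.3, -0.2, 0.7]
gripper_width: 0.357
```

Call:
{"op": "move_arm", "data": {"increments": [0, 0, 0, -0.01, 0, 0, 0.01, 0, 0, 0, -0.03, 0, 0, 0.01, 0, 0, 0, -0.06, 0, 0, 0.01, 0, 0, 0, -0.09, -0.005, 0, 0.01, -3, 0, 0, -0.12, -0.02, -0.005, 0.01, -7, 0, 0, -0.14, -0.045, -0.01, 0.01, -12, 0, 0, -0.14, -0.08, -0.015, 0.01, -17, 0, 0, -0.14, -0.115, -0.02, 0.01, -22, 0, 0, -0.14, -0.15, -0.025, 0.01, -26, 0, 0, -0.14, -0.18, -0.03, 0.01, -29, 0, 0, -0.14, -0.195, -0.035, 0.01, -30, 0, 0, -0.14, -0.2, -0.035, 0.01]}}

```text
time_s: 18.75
tcp_pos: [0.5454, -0.1815, 0.1546]
ee_rot: [[0.001, 0.505, -0.863], [-0.0, -0.863, -0.505], [-1.0, 0.001, -0.001]]
wrist_force: [0.3, -0.2, -0.4]
gripper_width: 0.358
```

Call:
{"op": "move_arm", "data": {"increments": [-2, 0, 0, 0, -0.012, -0.01, 0.01, -6, 0, 0, 0, -0.034, -0.028, 0.01, -11, 0, 0, 0, -0.058, -0.048, 0.01, -16, 0, 0, 0, -0.083, -0.069, 0.01, -21, 0, 0, 0, -0.108, -0.09, 0.01, -26, 0, 0, 0, -0.133, -0.111, 0.01, -31, 0, 0, 0, -0.158, -0.132, 0.01, -36, 0, 0, 0, -0.183, -0.153, 0.01, -40, 0, 0, 0, -0.207, -0.174, 0.01, -43.5, 0, 0, 0, -0.224, -0.189, 0.01, -45.5, 0, 0, 0, -0.234, -0.197, 0.01, -45.5, 0, 0, 0, -0.2362, -0.1985, 0.01]}}

```text
time_s: 19.75
tcp_pos: [0.5988, 0.1212, 0.1536]
ee_rot: [[0.0, 0.969, -0.249], [0.0, -0.249, -0.969], [-1.0, 0.0, -0.0]]
wrist_force: [-0.3, -0.1, 0.8]
gripper_width: 0.356
```

```bash
python3 - <<'E'
from h import *
s=r.sense(); print(s["tcp_pos"],s["ee_rot"].round(3),s["joints"].round(1))
for n in("wrist","scene"):
    im=cv2.cvtColor(r.capture(n),cv2.COLOR_RGB2BGR)
    if n=="scene": im=cv2.resize(im[140:300,260:460],(750,600),interpolation=cv2.INTER_CUBIC)
    cv2.imwrite(f"pics/{n}7.png",im)
E
```

```text
[0.59878164 0.12122653 0.15363209] [[ 0.     0.969 -0.249]
 [ 0.    -0.249 -0.969]
 [-1.     0.    -0.   ]] [ 26.6  24.2  -7.8   0.  -58.  139. ]
```

View pics/wrist7.png

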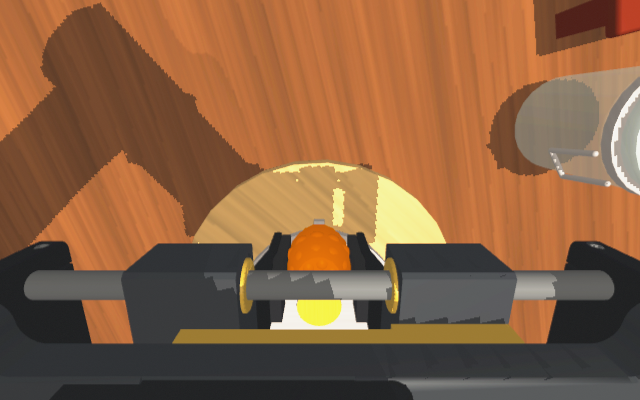

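View pics/scene7.png

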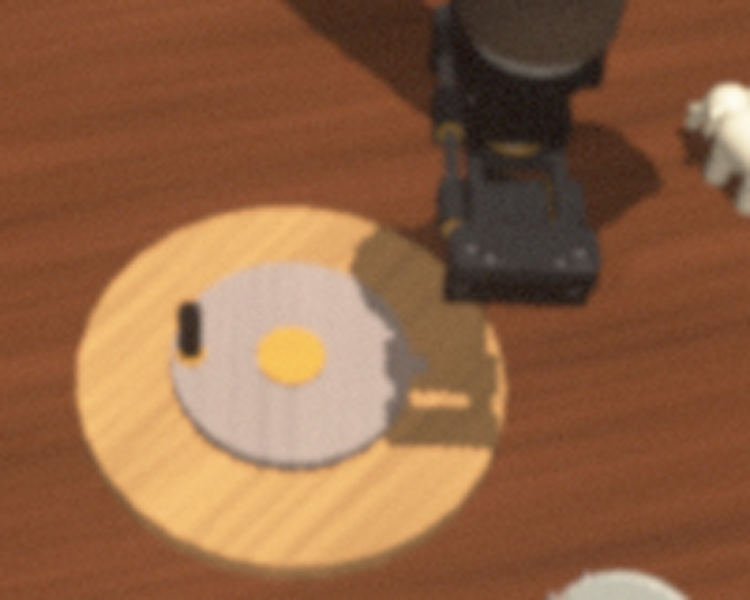

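The pointer tip appears at about (319,220), in line with the gripper and 23 mm inward of the TCP (22 mm wanted). I lower the blossom.

Call:
{"op": "move_arm", "data": {"increments": [0, 0, 0, 0.02, 0, 0.001, 0.01, 0, 0, 0, 0.045, 0, 0.001, 0.01, 0, 0, 0, 0.07, 0, 0.001, 0.01, 0, 0, 0, 0.09, 0, 0.001, 0.01, 0, 0, 0, 0.105, 0, 0.001, 0.01, 0, 0, 0, 0.113, 0, 0.001, 0.01, 0, 0, 0, 0.117, 0, 0.001, 0.01, 0, 0, 0, 0.119, 0, 0.001, 0.01, 0, 0, 0, 0.119, 0, 0.001, 0.01, 0, 0, 0, 0.119, 0, 0.001, 0.01]}}

```text
time_s: 20.68
tcp_pos: [0.5988, 0.1189, 0.0356]
ee_rot: [[0.002, 0.968, -0.251], [0.001, -0.251, -0.968], [-1.0, 0.002, -0.001]]
wrist_force: [-0.9, -0.2, -0.1]
gripper_width: 0.358
```

Call:
{"op": "move_arm", "data": {"increments": [0, 0, 0, 0.001, 0, 0, 0.01, 0, 0, 0, 0.001, 0, 0, 0.01, 0, 0, 0, 0.001, 0, 0, 0.01]}}

```text
time_s: 20.93
tcp_pos: [0.5984, 0.1191, 0.0341]
ee_rot: [[0.001, 0.968, -0.25], [0.0, -0.25, -0.968], [-1.0, 0.001, -0.001]]
wrist_force: [-0.0, -0.1, -0.6]
gripper_width: 0.357
```

Call:
{"op": "move_arm", "data": {"increments": [0, 0, 0, 0, 0, 0, 0.034, 0, 0, 0, 0, 0, 0, 0.04, 0, 0, 0, 0, 0, 0, 0.05, 0, 0, 0, 0, 0, 0, 0.06, 0, 0, 0, 0, 0, 0, 0.065, 0, 0, 0, 0, 0, 0, 0.065]}}

```text
time_s: 21.43
tcp_pos: [0.5982, 0.1189, 0.0336]
ee_rot: [[0.0, 0.968, -0.25], [0.0, -0.25, -0.968], [-1.0, 0.0, -0.0]]
wrist_force: [0.8, 0.2, -0.1]
gripper_width: 0.674
```

Call:
{"op": "move_arm", "data": {"increments": [0, 0, 0, -0.01, 0, 0, 0.065, 0, 0, 0, -0.03, 0, 0, 0.065, 0, 0, 0, -0.06, 0, 0, 0.065, 0, 0, 0, -0.09, 0, 0, 0.065, 0, 0, 0, -0.12, 0, 0.01, 0.065, 0, 0, 0, -0.15, 0, 0.03, 0.065, 0, 0, 0, -0.18, 0, 0.05, 0.065, 0, 0, 0, -0.21, 0, 0.075, 0.065, 0, 0, 0, -0.23, 0, 0.09, 0.065, 0, 0, 0, -0.23, 0, 0.09, 0.065, 0, 0, 0, -0.23, 0, 0.09, 0.065]}}

```text
time_s: 22.35
tcp_pos: [0.5758, 0.0312, 0.266]
ee_rot: [[0.004, 0.968, -0.252], [0.002, -0.252, -0.968], [-1.0, 0.004, -0.003]]
wrist_force: [0.4, -0.6, -0.3]
gripper_width: 0.747
```

```bash
python3 - <<'E'
from h import *
s=r.sense(); print(s["tcp_pos"],s["time_s"]); import pickle; pickle.dump(s,open("s8.pkl","wb"))
for n in("wrist","scene","top"):
    im=cv2.cvtColor(r.capture(n),cv2.COLOR_RGB2BGR)
    cv2.imwrite(f"pics/{n}8.png",im)
E
```

```text
[0.57584412 0.03115509 0.26596642] 22.35
```

View pics/wrist8.png

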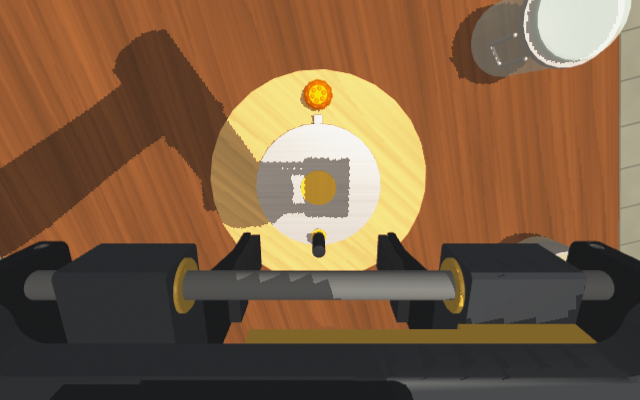

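View pics/scene8.png

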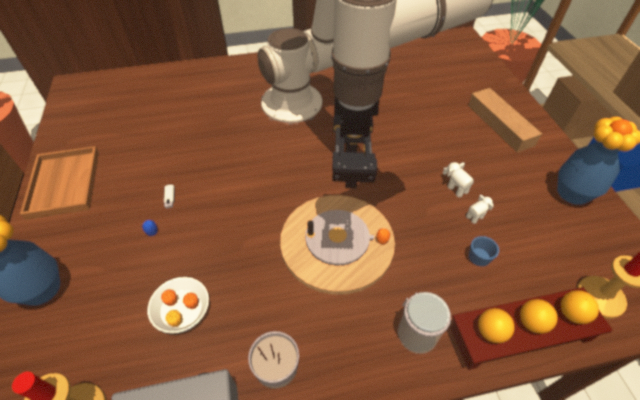

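```bash
python3 - <<'E'
from h import *
import pickle
s=pickle.load(open("s8.pkl","rb")); im=cv2.imread("pics/wrist8.png"); h=cv2.cvtColor(im,cv2.COLOR_BGR2HSV); H,S,V=[h[...,i].astype(int) for i in range(3)]
for c,st in blobs((H>=3)&(H<=24)&(S>215)&(V>120),60):
    if st[1]<110: print(c,st); b=onz("wrist",st[:2]+st[2:4]/2,.04,s); print("blossom",b)
tip=onz("wrist",(318,114.5),.036,s); C=np.array([.5708,.0157])
t=tip[:2]-C; print("tip r",np.hypot(*t),"ang",np.degrees(np.arctan2(t[1],t[0])))
u=t/np.hypot(*t); print("err",b[:2]-(C+.11*u), "blossom-tip",np.hypot(*(b-tip)[:2]))
E
```

```text
[317.3  94.4] [303  79  30  31 552]
blossom [0.59836746 0.12153143 0.04      ]
tip r 0.0872006414843798 ang 75.394559386998
err [-0.00017027 -0.00061394] blossom-tip 0.02216232014952435
```

The pointer is still at 75.4°. The blossom stands upright, within about 1 mm of the mark, and the hand is clear, so I hand the job in.

```bash
python3 -c "
from station import r
print(r.finish_job())"
```

```text
the job is handed in; nothing more can be done
None
```

I turned the disc about 3.91 rad anticlockwise onto its tight spot and stood the orange blossom in front of the pointer. The job was handed in at about 22.5 s; no verdict was reported.

- **Finding the spot:** Resistance along the turn was at most about 2 N until 3.6 rad. It then rose to about 12 N and settled to about 9 N while moving. I stopped roughly in the middle of the stretch, where the disc still held against about 7 N of push. I did not feel for the far edge; the middle is judged from where the stretch began and its stated 0.4 rad width.
- **Final checks:** The pointer read 75.5° just after release and 75.4° after placing, so the disc did not move. The blossom looks upright, about 1 mm from the mark point and 22 mm beyond the pointer tip. The hand was clear of everything.
- **Bystanders:** In the last scene picture the dish, elephants, lighter, teacup and blue blossom look unmoved. I judged that by eye and did not measure it.
- **Disagreement:** The wrist camera put the turning axis about 2 mm further to the left (+y) than the forces felt while turning. That is within the stated calibration error and well inside the 18 mm tolerance.

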